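# Make up two weld-repair job trays

### The arm

A 6-joint arm with a two-finger parallel gripper is mounted at the origin on the work surface. World frame = base frame: x ahead of the robot, y to its left, z up, the work surface at z = 0. Lengths are in m, angles in rad, forces in N, time in s.
With the tool pointing down it reaches from about 0.25 to 0.8 m from the base axis. Payload 8.5 kg.
Tool frame: the origin (TCP) lies midway between the tips of the shut fingers; the grasp point (between the pads) lies 19 mm behind it; z points along the fingers, y is the direction in which the jaws open and shut (so a half turn about z gives the same grasp; the last joint's range is limited). The gripper opens to 85 mm and grips with 20 to 120 N. Pads are 22 mm wide; open, the fingers measure 114 mm over their backs; the gripper's body (76 mm by 85 mm) begins 54 mm behind the grasp point. The pads swing forward as they close: fully open they stand 13 mm farther back than shut.
Start: joints at [1.266, 0.238, -0.013, 1.319, 0, 1.571], TCP at [0.158, 0.501, 0.231] pointing down, gripper open.
Joint ranges: [-2.66, 2.66], [-1.03, 1.9], [-1.14, 1.46], [-1.82, 2.27], [-1.45, 1.34], [-3.14, 3.14]. Speed limits (rad/s): [2.22, 2.22, 2.79, 3.14, 3.14, 3.14].

### API

Orientations are given as a unit quaternion [w, x, y, z].
In Python, from plant import telemetry, cams, order, spotter gives the robot as it stands.
- The arm moves only by the tool jog_arm, never from a script. Its argument "plan" is a list of rows, each an object of numbers: "dx", "dy", "dz": the shift along the world's x, y, z in cm; "turn": the turn about the world's z in degrees. In form: [{"dx": .., "dy": .., "dz": .., "turn": ..}, ...]. A call has 1 to 12 rows; each row is the pose to reach, as a shift and turn from the pose commanded when the call began; what a row does not reach only later rows make up. A row lasts 1/8 s, in which the tool goes at most 62.5 mm and 10.7 degrees, less where a joint would pass 70% of its speed; a pose out of reach is approached as far as the arm can. A call with a gripper value outside its range is refused whole. "claw" is the gripper command: -1 is fully open, 1 is shut, values between are in proportion, set as the call begins (left out, the last holds). The fingers move at their own pace and stop on an object; "force" is the grip in N (left out, the last holds). Time passes only in rows, so rows that repeat a pose let the fingers close. It gives the time, the measured TCP pose, the force and the opening at its end, in the units of the state.
- telemetry.read_state(): the state, without advancing time (a new reading comes with each control period).
- cams.capture(name): name is "scene" or "side" or "wrist"; returns the picture (400x640x3 uint8, red, green, blue); there is no depth.
- cams.calibration(name): a dict with "camera_matrix" (3x3 intrinsics, pixels), "pose" (4x4, takes a point from camera to world coordinates). Camera axes: x right, y down, z forward; pixel columns grow to the right and rows downward; lengths in m; the calibration is good to about 2 mm. A picture is of the moment at which its call begins: read the wrist's pose just before it. calibration takes no time and is no camera call; for the wrist camera it gives the pose at the moment of the call.
- order.close_job(): hands the job in, once; it reports no verdict.
Trained networks look in the newest picture that a camera, given by its name, has taken for a name from the list of things; names that differ only in an ending like _2 or _b are one class to them, and where a whole thing is asked for, a point or a joint stands for the part that bears it (a point fixed in the world has none). Each returns a list of dicts, best first, with "confidence" (0 to 1); they miss things now and then, are a little off and sometimes report something else, mostly with a low value. They report only what shows in the picture. A call takes as long as a camera call. They do not tell look-alikes from the thing itself.
- spotter.find_in(query, camera): "position" ([column, row] as shares, 0 to 1, of the picture: columns of its width, rows of its height, amid what is visible of it).
- spotter.trace(query, camera): "region" (400x640 bool, what is visible of it) and "position" ([column, row] as shares, 0 to 1, of the picture: columns of its width, rows of its height, amid what is visible of it).
The state is a dict: "t": time; "joint_positions": joint angles; "joint_vel": joint speeds; "tau": joint torques, N m; "ee_pos": TCP position; "tcp_rot": TCP orientation; "force": force on the tool from outside, world axes, zero at the start; "wrist_torque": the same for the moment, N m; "finger_gap": opening from 0.0 (shut) to 1.0 (fully open).
Only numpy, scipy, OpenCV 4.12 (cv2) and the standard library are available. Lean on these libraries where they do the work, as an engineer would, in place of code of your own. Each camera call takes 0.05 s, during which the arm holds its last target. There are 200 camera calls.

### The job

Make up the two job trays for the laser welder. Blue tray: the steel mould insert and the filler tube with the yellow cap; orange tray: the brass bush and the filler tube with the black cap; in each tray the metal part goes in the rubber-lined bay, set down gently, and the tube in the bare bay, everything standing upright flat on the floor of its bay. Leave the copper electrode and the green-capped tube standing where they are.

Things in the scene. Friction and masses are not known exactly. Their poses are not given: they have to be found in the camera images.
- blue_tray: Blue plastic kit tray fixed to the bench at any yaw, 152 x 78 mm (x, y), two bays side by side along x, each 70 x 70 mm inside; walls and divider 4 mm thick, tops 18 mm above bench. +x bay (centre 37 mm along +x) is lined with black rubber, floor 6 mm above bench; -x bay (centre 37 mm along -x) is bare blue, floor 4 mm. Origin: centre of its underside, on the bench.
- orange_tray: Orange plastic kit tray fixed to the bench at any yaw, 152 x 78 mm (x, y), two bays side by side along x, each 70 x 70 mm inside; walls and divider 4 mm thick, tops 18 mm above bench. +x bay (centre 37 mm along +x) is lined with black rubber, floor 6 mm above bench; -x bay (centre 37 mm along -x) is bare orange, floor 4 mm. Origin: centre of its underside, on the bench.
- steel_insert: Bare steel mould insert (grey): base 40 x 36 x 18 mm (x, y, z) with a core block 26 x 22 mm (x, y) standing on its middle, 52 mm high in all, about 0.34 kg. Sides of base and core are parallel to its own x and y. Take it by the core. Origin at the centre of its underside, z up.
- brass_bush: Yellow brass sprue bush, round: flange 40 mm in diameter and 10 mm high at the foot, body 28 mm in diameter up to 46 mm, then tapering to 18 mm at the top, 52 mm; about 0.28 kg. Origin at the centre of its underside, z up its axis.
- yellow_tube: White plastic filler-rod tube standing upright with a yellow screw cap (yellow disc seen from above) and a thin yellow band low down: plain cylinder 34 mm in diameter, 72 mm high, about 70 g, closed, the top 18 mm is the cap. Origin at the centre of its underside, z up its axis. 
- black_tube: White plastic filler-rod tube standing upright with a black screw cap (black disc seen from above) and a thin black band low down: plain cylinder 34 mm in diameter, 72 mm high, about 70 g, closed, the top 18 mm is the cap. Origin at the centre of its underside, z up its axis. 
- copper_electrode: Copper spark electrode: square reddish copper block 26 x 26 mm on a dark round steel foot 36 mm in diameter and 16 mm high, 50 mm high in all, about 0.32 kg. Origin at the centre of its underside, z up. Not needed today: stays where it stands.
- green_tube: White plastic filler-rod tube standing upright with a green screw cap (green disc seen from above) and a thin green band low down: plain cylinder 34 mm in diameter, 72 mm high, about 70 g, closed, the top 18 mm is the cap. Origin at the centre of its underside, z up its axis. Not needed today: stays where it stands.
Mind the look-alikes: they are no part of the job. Leave any purple look-alike of the yellow_tube alone.

How it is judged:
By the outcome, as a careful person would: the job done as asked, in the order asked, and still so for the second after the job is handed in, with the robot touching nothing.
It also fails if it takes over 96 s, if anything falls off the work surface, if the arm or the gripper's body presses on something with over 40 N, if the wrist force passes 120 N, or if a joint passes its speed limit or range.

## Working session

There is one attempt and no reset: what is moved stays moved. The work goes in short steps, Python scripts to look and compute and a tool call to move; the robot and the scene stay as the last step left them, time stands still between calls to the robot, and variables do not carry over. Pictures are saved under pics/ and viewed, about 12 in all and at most 16, crops included, and the job is handed in when it is done.

Besides the shell and the picture viewer there is one more tool, called after "Emit:" in YAML: its name, and indented under it one key for each argument. jog_arm: Moves the arm, as the interface text tells. Its arguments: {"type":"object","properties":{"plan":{"type":"array","items":{"type":"object","properties":{"dx":{"type":"number"},"dy":{"type":"number"},"dz":{"type":"number"},"turn":{"type":"number"}}}},"claw":{"type":"number"},"force":{"type":"number"}},"required":["plan"]}

```bash
ls; mkdir -p pics; python3 - <<'E'
from plant import telemetry,cams
import cv2,numpy as np
for n in ("scene","side"):
    im=cams.capture(n); cv2.imwrite(f"pics/{n}0.png",im[:,:,::-1])
    c=cams.calibration(n); print(n,np.round(c["camera_matrix"],1).tolist(),np.round(c["pose"],3).tolist())
s=telemetry.read_state(); print(s)
E
```

```text
pics
scene [[406.7, 0.0, 320.3], [0.0, 406.7, 202.9], [0.0, 0.0, 1.0]] [[-0.741, 0.561, -0.369, 0.879], [0.671, 0.616, -0.412, 0.405], [-0.004, -0.553, -0.833, 0.861], [0.0, 0.0, 0.0, 1.0]]
side [[423.8, 0.0, 318.7], [0.0, 423.8, 197.3], [0.0, 0.0, 1.0]] [[0.967, -0.197, 0.161, 0.355], [-0.254, -0.701, 0.666, -0.642], [-0.018, -0.685, -0.728, 0.751], [0.0, 0.0, 0.0, 1.0]]
{'t': 0.1, 'joint_positions': array([ 1.26600302e+00,  2.38680916e-01, -1.41616489e-02,  1.31922719e+00,
        2.01470014e-05,  1.57074570e+00]), 'joint_vel': array([ 0.00138691, -0.00253024,  0.00224975, -0.00111609,  0.00112811,
        0.00115409]), 'tau': array([ 1.66225745e-03, -5.39721823e+01,  3.47000885e+01,  1.34895992e-02,
        5.88664238e-05,  2.12964409e-06]), 'ee_pos': array([0.15742946, 0.50043837, 0.23076608]), 'tcp_rot': array([-1.06630478e-04,  1.51782397e-01,  9.88413728e-01, -6.27802050e-04]), 'force': array([ 0.19846309,  0.66232392, -0.61835225]), 'wrist_torque': array([-0.01896834, -0.0051722 , -0.00347814]), 'finger_gap': 0.999158925743005}
```

View pics/scene0.png

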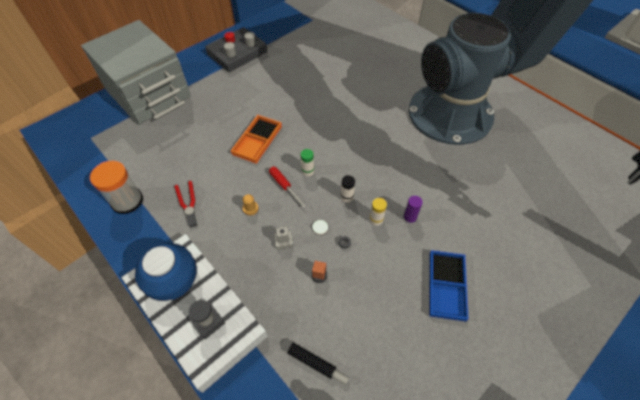

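View pics/side0.png

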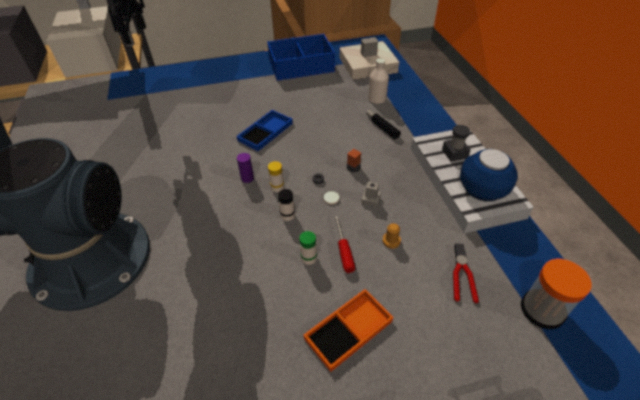

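Scene view: steel insert (283,238), brass (250,205), copper (319,271), black cap (348,186), yellow (379,211), purple look-alike (413,208), green (307,160), blue tray (448,285), orange tray (257,138). The side view agrees. Next: triangulate.

```bash
cat > h.py <<'E'
import numpy as np,cv2
from plant import telemetry,cams,order,spotter
def ray(cal,uv):
    K=cal["camera_matrix"];T=np.array(cal["pose"])
    d=T[:3,:3]@np.linalg.solve(K,[uv[0],uv[1],1.]);return T[:3,3],d/np.linalg.norm(d)
def tri(rays):
    A=sum(np.eye(3)-np.outer(d,d) for o,d in rays);b=sum((np.eye(3)-np.outer(d,d))@o for o,d in rays)
    p=np.linalg.solve(A,b);return p,max(np.linalg.norm((np.eye(3)-np.outer(d,d))@(p-o)) for o,d in rays)
def plane(cal,uv,z):
    o,d=ray(cal,uv);return o+d*(z-o[2])/d[2]
def proj(cal,P):
    T=np.array(cal["pose"]);q=(np.atleast_2d(P)-T[:3,3])@T[:3,:3]@np.array(cal["camera_matrix"]).T
    return q[:,:2]/q[:,2:]
E
python3 - <<'E'
from h import *
names="blue_tray orange_tray steel_insert brass_bush yellow_tube black_tube copper_electrode green_tube".split()
cal={n:cams.calibration(n) for n in("scene","side")}
R={}
for n in cal:
    for k in names:
        r=spotter.trace(k,n); R[n,k]=r
        print(n,k,[(round(x["confidence"],2),(np.array(x["position"])*[640,400]).round(0).tolist(),int(x["region"].sum())) for x in r[:4]])
for k in names:
    a,b=R["scene",k],R["side",k]
    if a and b:
        p,e=tri([ray(cal[n],np.array(R[n,k][0]["position"])*[640,400]) for n in cal]);print(k,p.round(3),round(e,4))
    if "tray" in k:
        for n in cal:
            m=R[n,k][0]["region"].astype(np.uint8)
            c=max(cv2.findContours(m,0,1)[0],key=cv2.contourArea)[:,0]
            q=np.array([plane(cal[n],u,.018)[:2] for u in c],np.float32)*1000
            print(k,n,cv2.minAreaRect(q))
E
```

```text
scene blue_tray [(0.91, [450.0, 288.0], 2498)]
scene orange_tray [(0.64, [257.0, 138.0], 1324)]
scene steel_insert [(0.52, [284.0, 238.0], 337)]
scene brass_bush [(0.22, [348.0, 188.0], 337)]
scene yellow_tube [(0.76, [412.0, 208.0], 410), (0.65, [376.0, 210.0], 315)]
scene black_tube [(0.78, [346.0, 187.0], 317)]
scene copper_electrode [(0.67, [448.0, 287.0], 2540), (0.51, [318.0, 273.0], 307)]
scene green_tube [(0.82, [305.0, 160.0], 329)]
side blue_tray [(0.92, [265.0, 129.0], 1197), (0.69, [307.0, 248.0], 521)]
side orange_tray [(0.8, [350.0, 329.0], 3687), (0.71, [392.0, 237.0], 351), (0.52, [285.0, 206.0], 456)]
side steel_insert [(0.56, [367.0, 190.0], 330), (0.37, [266.0, 132.0], 1187)]
side brass_bush [(0.72, [393.0, 233.0], 385)]
side yellow_tube [(0.97, [244.0, 168.0], 380), (0.68, [276.0, 180.0], 406)]
side black_tube [(0.96, [284.0, 205.0], 408)]
side copper_electrode [(0.73, [354.0, 159.0], 269)]
side green_tube []
blue_tray [0.441 0.342 0.005] 0.0011
blue_tray scene ((441.6495056152344, 333.59765625), (157.91867065429688, 81.51052856445312), 39.35375213623047)
blue_tray side ((438.8067626953125, 323.3446044921875), (166.70513916015625, 96.39453125), 38.72417449951172)
orange_tray [ 0.488 -0.303  0.008] 0.0021
orange_tray scene ((490.1490478515625, -294.4075012207031), (164.97630310058594, 86.22760772705078), 23.43671226501465)
orange_tray side ((487.4114685058594, -303.8241271972656), (159.0886688232422, 85.4853286743164), 23.992483139038086)
steel_insert [0.636 0.009 0.027] 0.0039
brass_bush [ 0.545 -0.054  0.047] 0.1247
yellow_tube [0.361 0.158 0.037] 0.0016
black_tube [0.433 0.006 0.039] 0.0017
copper_electrode [0.563 0.266 0.01 ] 0.1314
```

```bash
python3 - <<'E'
from h import *
cal={n:cams.calibration(n) for n in("scene","side")}
P=dict(brass=[(250,205),(393,235)],yellow=[(377,211),(276,178)],purple=[(413,208),(245,168)],copper=[(319,272),(354,159)],green=[(307,162),(309,248)],rub_blue=[(449,268),(258,135)],rub_or=[(264,128),(334,340)],nut=[(344,242),(318,179)],disc=[(320,227),(332,198)],driver=[(280,178),(347,255)],drtip=[(304,206),(337,220)])
for k,(a,b) in P.items():
    p,e=tri([ray(cal["scene"],a),ray(cal["side"],b)]);print(k,p.round(3),round(e,4))
c=cams.calibration("wrist");s=telemetry.read_state();print(np.round(c["camera_matrix"],1).tolist(),np.round(c["pose"],3).tolist(),s["t"],s["ee_pos"])
E
```

```text
brass [ 0.642 -0.125  0.02 ] 0.0026
yellow [0.43  0.105 0.034] 0.0013
purple [0.361 0.158 0.037] 0.0016
copper [0.636 0.126 0.027] 0.0008
green [ 0.456 -0.122  0.036] 0.0019
rub_blue [0.413 0.311 0.015] 0.0043
rub_or [ 0.453 -0.316  0.011] 0.0034
nut [0.534 0.102 0.005] 0.0006
disc [0.55  0.032 0.004] 0.0021
driver [ 0.532 -0.144  0.013] 0.0026
drtip [ 0.54  -0.04   0.006] 0.0029
[[306.4, 0.0, 316.3], [0.0, 306.4, 197.0], [0.0, 0.0, 1.0]] [[0.301, 0.906, 0.297, 0.081], [0.954, -0.286, -0.095, 0.525], [-0.001, 0.312, -0.95, 0.374], [0.0, 0.0, 0.0, 1.0]] 0.9 [0.15752708 0.50077917 0.23128445]
```

Emit:
jog_arm:
  plan:
    - {"dx": 5, "dy": -3.3, "dz": 1}
    - {"dx": 10, "dy": -6.7, "dz": 2}
    - {"dx": 15, "dy": -10, "dz": 2}
    - {"dx": 20, "dy": -13.3, "dz": 2}
    - {"dx": 25, "dy": -16.6, "dz": 2}
    - {"dx": 28, "dy": -20, "dz": 2}
    - {"dx": 28, "dy": -20, "dz": 2}
    - {"dx": 28, "dy": -20, "dz": 2}

```text
$.plan[0]: bad value
```

```bash
cat > snap.py <<'E'
from h import *
import sys,pickle
n=sys.argv[1]
c=cams.calibration("wrist");s=telemetry.read_state();im=cams.capture("wrist")
cv2.imwrite(f"pics/{n}.png",im[:,:,::-1]);pickle.dump((c,s,im),open(f"{n}.pkl","wb"))
print(s["t"],s["ee_pos"],s["tcp_rot"],s["joint_positions"].round(2),s["force"].round(1))
E
python3 snap.py w1
```

```text
0.9 [0.15752708 0.50077917 0.23128445] [-1.66472292e-05  1.51811961e-01  9.88409392e-01 -3.86386459e-05] [ 1.27  0.24 -0.01  1.32  0.    1.57] [-0.1 -0.3 -0.6]
```

Emit:
jog_arm:
  plan:
    - {"dx": 1, "dy": -6}
    - {"dx": 2, "dy": -12}
    - {"dx": 3, "dy": -18}
    - {"dx": 4, "dy": -24}
    - {"dx": 6, "dy": -29}
    - {"dx": 6, "dy": -30}
    - {"dx": 6, "dy": -30}

```text
$.plan[0]: bad value
```

```bash
python3 snap.py w2
```

```text
0.95 [0.15753775 0.50077499 0.23129879] [-1.03287171e-05  1.51812683e-01  9.88409282e-01 -2.09768150e-05] [ 1.27  0.24 -0.01  1.32  0.    1.57] [ 0.4 -0.3 -1. ]
```

All four keys are evidently required.

Emit:
jog_arm:
  plan:
    - {"dx": 5, "dy": -3.3, "dz": 1, "turn": 0}
    - {"dx": 10, "dy": -6.7, "dz": 2, "turn": 0}
    - {"dx": 15, "dy": -10, "dz": 2, "turn": 0}
    - {"dx": 20, "dy": -13.3, "dz": 2, "turn": 0}
    - {"dx": 25, "dy": -16.6, "dz": 2, "turn": 0}
    - {"dx": 28, "dy": -20, "dz": 2, "turn": 0}
    - {"dx": 28, "dy": -20, "dz": 2, "turn": 0}
    - {"dx": 28, "dy": -20, "dz": 2, "turn": 0}

```text
t: 2.0
ee_pos: [0.4374, 0.3008, 0.2512]
tcp_rot: [-0.0, 0.152, 0.988, 0.0]
force: [-1.2, -0.1, -0.2]
finger_gap: 1.001
```

```bash
python3 snap.py w1
```

```text
2.0 [0.43740212 0.30079564 0.25123215] [-1.70510663e-04  1.52144166e-01  9.88358297e-01  2.14705510e-06] [0.6  0.24 0.04 1.37 0.   0.91] [-1.2 -0.1 -0.2]
```

Emit:
jog_arm:
  plan:
    - {"dx": 1, "dy": -6, "dz": 0, "turn": 0}
    - {"dx": 2, "dy": -12, "dz": 0, "turn": 0}
    - {"dx": 3, "dy": -18, "dz": 0, "turn": 0}
    - {"dx": 4, "dy": -24, "dz": 0, "turn": 0}
    - {"dx": 6, "dy": -29, "dz": 0, "turn": 0}
    - {"dx": 6, "dy": -30, "dz": 0, "turn": 0}
    - {"dx": 6, "dy": -30, "dz": 0, "turn": 0}

```text
t: 2.92
ee_pos: [0.4972, 0.0014, 0.2512]
tcp_rot: [-0.0, 0.152, 0.988, 0.0]
force: [-1.1, -0.1, 0.5]
finger_gap: 0.998
```

```bash
python3 snap.py w2
```

```text
2.925 [0.49718389 0.00138471 0.25122737] [-2.41955920e-04  1.51799756e-01  9.88411234e-01  8.40517626e-05] [ 0.    0.18 -0.03  1.35  0.    0.31] [-1.1 -0.1  0.5]
```

View pics/w1.png

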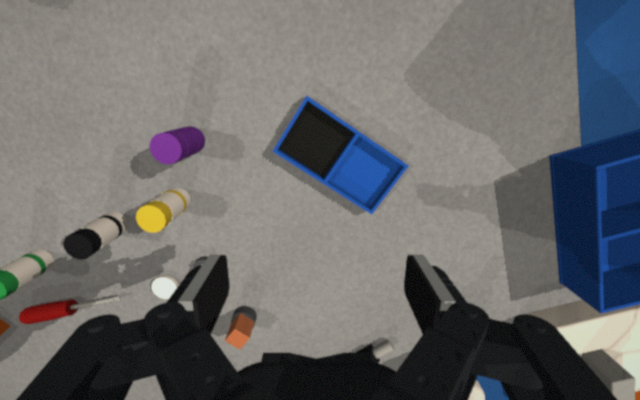

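View pics/w2.png

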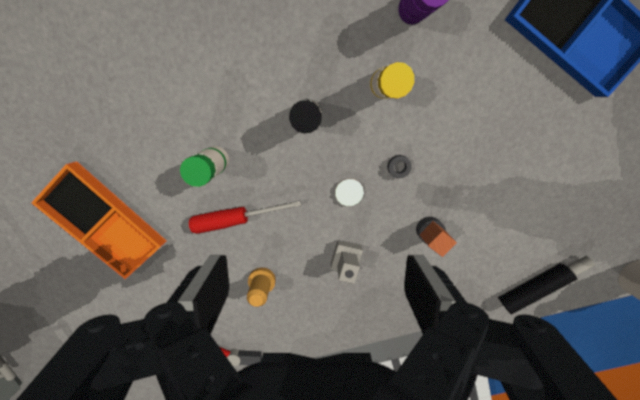

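w1: blue tray (340,155), its rubber bay the upper-left one (315,138); w2: brass (260,285), steel (348,262), copper (436,236), yellow cap (397,80), black cap (306,116), green (200,170), and orange tray (100,220) with something dark at (112,258) in the bare bay. Fit models and crop the tray.

```bash
cat > fit.py <<'E'
from h import *
import pickle
from scipy.optimize import minimize
def ring(r,z,n=24):
    a=np.arange(n)*2*np.pi/n;return np.c_[r*np.cos(a),r*np.sin(a),0*a+z]
def box(x,y,z0,z1): return np.array([[sx*x/2,sy*y/2,z] for sx in(-1,1) for sy in(-1,1) for z in(z0,z1)])
M=dict(tray=[box(.152,.078,0,.018)],cap=[np.r_[ring(.017,.054),ring(.017,.072)]],
 brass=[np.r_[ring(.02,0),ring(.02,.01)],np.r_[ring(.014,.01),ring(.014,.046),ring(.009,.052)]],
 steel=[box(.04,.036,0,.018),box(.026,.022,.018,.052)])
def render(c,parts,x,y,z,yaw,S=4):
    R=np.array([[np.cos(yaw),-np.sin(yaw),0],[np.sin(yaw),np.cos(yaw),0],[0,0,1]])
    m=np.zeros((400*S,640*S),np.uint8)
    for P in parts:
        h=cv2.convexHull(((proj(c,P@R.T+[x,y,z])+.5)*S).astype(np.float32)).round().astype(np.int32)
        cv2.fillConvexPoly(m,h,1)
    return cv2.resize(m*255,(640,400),interpolation=cv2.INTER_AREA)/255.
def near(mask,uv,hull=False):
    n,l,st,ce=cv2.connectedComponentsWithStats(mask.astype(np.uint8))
    if hull:
        m=mask.astype(np.uint8)
    i=min([i for i in range(1,n) if st[i,4]>25],key=lambda i:np.hypot(*(ce[i]-uv)))
    m=(l==i).astype(np.uint8)
    if hull:
        c=cv2.convexHull(np.vstack(cv2.findContours(m,0,1)[0]));cv2.fillConvexPoly(m,c,1)
    return m
def fit(views,parts,x0,usez=False,useyaw=True):
    # views: list of (cal,mask)
    def f(p):
        z=p[3] if usez else 0
        e=0
        for c,m in views:
            r=render(c,parts,p[0],p[1],z,p[2] if useyaw else 0)
            e+=1-np.minimum(r,m).sum()/np.maximum(r,m).sum()
        return e/len(views)
    p0=np.array(list(x0)+([0] if usez else []),float)
    st=np.array([.006,.006,.08]+([.01] if usez else []))
    S=np.vstack([p0]+[p0+np.eye(len(p0))[i]*st for i in range(len(p0))])
    o=minimize(f,p0,method="Nelder-Mead",options=dict(initial_simplex=S,xatol=1e-4,fatol=1e-4,maxiter=200))
    return o.x,o.fun
HS=dict(blue=((105,150,60),(125,255,255)),orange=((4,150,120),(16,255,255)),yellow=((21,150,120),(35,255,255)),brass=((10,110,80),(23,255,255)),green=((45,100,40),(85,255,255)))
def mask(im,col):
    if col=="black": return im.max(2)<45
    return cv2.inRange(cv2.cvtColor(im,cv2.COLOR_RGB2HSV),*HS[col])>0
E
python3 - <<'E'
from fit import *
V={n:pickle.load(open(n+".pkl","rb"))[::2] for n in("w1","w2")}
for n in("scene","side"):V[n]=(cams.calibration(n),cams.capture(n))
def go(name,part,col,x0,vs,hull=False,zref=.02,**k):
    L=[]
    for v in vs:
        c,im=V[v];uv=proj(c,[x0[0],x0[1],zref])[0]
        m=near(mask(im,col),uv,hull);L.append((c,m))
        p,e=fit([(c,m)],M[part],x0,**k);print("  ",name,v,int(m.sum()),p.round(4),round(e,3))
    p,e=fit(L,M[part],x0,usez=True,**k);print(name,"ALL with z",p.round(4),round(e,3))
go("blue","tray","blue",(.441,.334,.687),["w1","scene"],True)
go("orange","tray","orange",(.489,-.30,.41),["w2","scene"],True)
go("yellow","cap","yellow",(.43,.105,0),["w1","w2","side"],zref=.065,useyaw=False)
go("black","cap","black",(.433,.006,0),["w1","w2","side"],zref=.065,useyaw=False)
go("brass","brass","brass",(.642,-.125,0),["w2","scene","side"],useyaw=False)
im=V["w2"][1][150:300,20:190];cv2.imwrite("pics/orc.png",cv2.resize(im,None,fx=4,fy=4,interpolation=2)[:,:,::-1])
cams.capture("wrist");r=spotter.trace("steel_insert","wrist")
print([(x["confidence"],np.array(x["position"])*[640,400],x["region"].sum()) for x in r])
for x in r[:1]:
    m=x["region"].astype(float)
    for y in np.arange(0,3.1,.4): print(y,*fit([(V["w2"][0],m)],M["steel"],(.636,.009,y)))
E
```

```text
blue w1 7606 [0.4388 0.3314 0.6807] 0.018
   blue scene 2378 [0.4385 0.3322 0.6898] 0.071
blue ALL with z [ 0.4389  0.3318  0.6856 -0.0014] 0.043
   orange w2 7328 [ 0.4872 -0.3017  0.4125] 0.013
   orange scene 1331 [ 0.4879 -0.3007  0.4179] 0.043
orange ALL with z [ 4.874e-01 -3.019e-01  4.158e-01 -2.000e-04] 0.028
   yellow w1 814 [0.4293 0.1052 0.0417] 0.12
   yellow w2 954 [0.4299 0.1054 0.0314] 0.142
   yellow side 115 [ 0.4316  0.1203 -0.2716] 0.386
yellow ALL with z [0.4297 0.107  0.0331 0.0015] 0.232
   black w1 786 [0.4356 0.0092 0.0412] 0.177
   black w2 765 [ 0.4356  0.009  -0.0196] 0.156
   black side 171 [ 0.4357  0.0115 -0.1032] 0.215
black ALL with z [ 0.4358  0.0089  0.0469 -0.0014] 0.183
   brass w2 814 [ 0.6403 -0.1285  0.013 ] 0.08
   brass scene 244 [ 0.6401 -0.1275  0.0648] 0.126
   brass side 356 [ 0.6422 -0.1258  0.037 ] 0.073
brass ALL with z [ 0.6404 -0.1277  0.0751  0.0014] 0.107
[(0.75, array([344.896, 262.6  ]), np.int64(998))]
0.0 [ 0.63782479 -0.00084766 -0.55157362] 0.07364614602719577
0.4 [ 0.63604732 -0.00148596  0.4898499 ] 0.22428359060803538
0.8 [ 0.63583801 -0.00121556  1.11408378] 0.12306687150147433
1.2000000000000002 [ 6.36079029e-01 -3.24695310e-04  1.15288480e+00] 0.12081592737863667
1.6 [ 6.36864037e-01 -1.21127286e-03  1.63841269e+00] 0.21941287303227375
2.0 [ 6.37234366e-01 -9.53226407e-04  2.62555043e+00] 0.07051527279147773
2.4000000000000004 [ 6.36369185e-01 -5.27682677e-04  2.53513563e+00] 0.0808827520326526
2.8000000000000003 [ 6.35769010e-01 -6.81672169e-04  2.84463831e+00] 0.14527098716367115
```

View pics/orc.png

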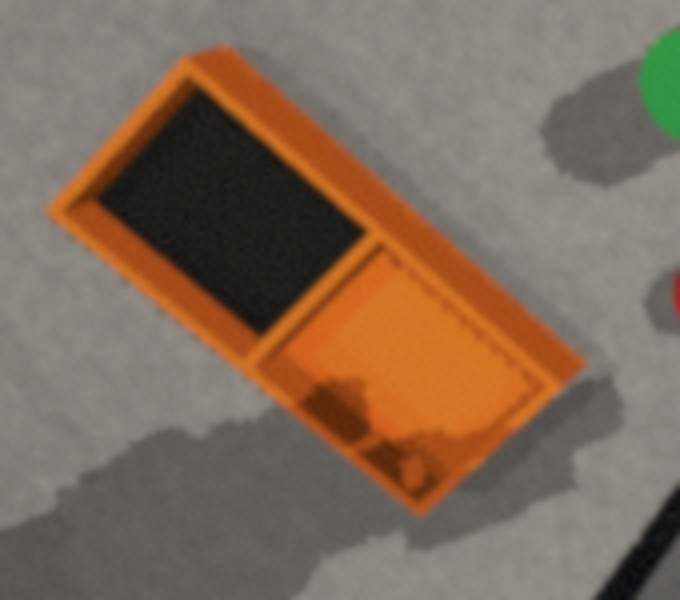

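The dark patch in the orange bay is only the arm's shadow (tray empty). All fits agree within 2 mm. Get closer to the steel insert.

Emit:
jog_arm:
  plan:
    - {"dx": 5, "dy": 0, "dz": -3, "turn": -7}
    - {"dx": 10, "dy": 0, "dz": -6, "turn": -13}
    - {"dx": 14, "dy": 0, "dz": -9, "turn": -13}
    - {"dx": 14, "dy": 0, "dz": -9, "turn": -13}
    - {"dx": 14, "dy": 0, "dz": -9, "turn": -13}

```text
t: 3.8
ee_pos: [0.637, 0.0015, 0.1613]
tcp_rot: [-0.0, 0.262, 0.965, -0.0]
force: [-0.3, -0.1, 0.5]
finger_gap: 0.999
```

```bash
python3 snap.py w3; python3 - <<'E'
from fit import *
V={n:pickle.load(open(n+".pkl","rb"))[::2] for n in("w2","w3")}
r=spotter.trace("steel_insert","wrist")
print([(round(x["confidence"],2),np.array(x["position"])*[640,400],x["region"].sum()) for x in r])
c,im=V["w3"];m=r[0]["region"].astype(float)
best=[]
for y in (-.54,1.03):
  for uz in(0,1):
    p,e=fit([(c,m)],M["steel"],(.637,-.001,y),usez=bool(uz));print(y,p.round(4),round(e,3));best.append((e,p))
p=min(best[::2],key=lambda t:t[0])[1]
o=im.copy()
for P in M["steel"]:
    cs=cv2.findContours((render(c,[P],p[0],p[1],0,p[2])>.5).astype(np.uint8),0,1)[0];cv2.drawContours(o,cs,-1,(255,0,0),1)
u=np.array(r[0]["position"])*[640,400];a,b=int(u[0]),int(u[1])
cv2.imwrite("pics/w3c.png",cv2.resize(o[max(0,b-90):b+90,a-120:a+120],None,fx=3,fy=3)[:,:,::-1])
E
```

```text
3.8 [0.63703917 0.00153971 0.16128131] [-4.54526660e-04  2.62222520e-01  9.65007320e-01 -1.28537796e-04] [ 0.    0.46  0.14  1.25 -0.    0.53] [-0.3 -0.1  0.5]
[(0.93, array([318.4 , 185.32]), np.int64(1702))]
-0.54 [ 0.6378  0.0014 -0.5541] 0.047
-0.54 [ 6.394e-01  3.000e-04 -5.477e-01 -6.100e-03] 0.029
1.03 [6.369e-01 8.000e-04 8.971e-01] 0.156
1.03 [ 0.6382  0.0015  1.0256 -0.0034] 0.16
```

View pics/w3c.png

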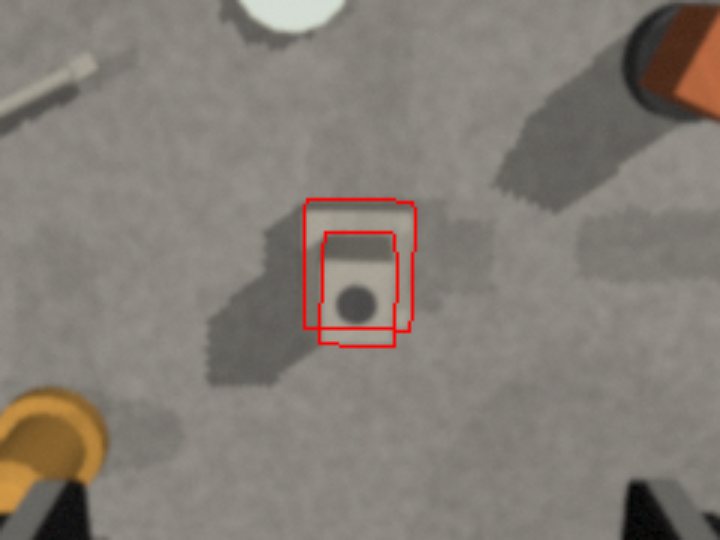

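Insert confirmed in this crop (centre ~(358,270), grey, core with a hole; model outline matches). Grasp it.

Emit:
jog_arm:
  plan:
    - {"dx": 0.1, "dy": 0, "dz": -5, "turn": -1}
    - {"dx": 0.1, "dy": 0, "dz": -10, "turn": -1}
    - {"dx": 0.1, "dy": 0, "dz": -12.5, "turn": -1}
    - {"dx": 0.1, "dy": 0, "dz": -13.8, "turn": -1}
    - {"dx": 0.1, "dy": 0, "dz": -13.8, "turn": -1}

```text
t: 4.53
ee_pos: [0.6385, 0.0008, 0.024]
tcp_rot: [0.0, 0.271, 0.963, 0.0]
force: [0.0, 0.7, -0.4]
finger_gap: 1.0
```

Emit:
jog_arm:
  plan:
    - {"dx": 0, "dy": 0, "dz": 0, "turn": 0}
    - {"dx": 0, "dy": 0, "dz": 0, "turn": 0}
    - {"dx": 0, "dy": 0, "dz": 0, "turn": 0}
    - {"dx": 0, "dy": 0, "dz": 0, "turn": 0}
    - {"dx": 0, "dy": 0, "dz": 0, "turn": 0}
    - {"dx": 0, "dy": 0, "dz": 0, "turn": 0}
  claw: 1
  force: 50

```text
t: 5.28
ee_pos: [0.6389, 0.0007, 0.0239]
tcp_rot: [0.0, 0.271, 0.963, 0.0]
force: [-1.1, -0.7, 6.5]
finger_gap: 0.248
```

Emit:
jog_arm:
  plan:
    - {"dx": 0, "dy": 0, "dz": 2, "turn": 0}
    - {"dx": 0, "dy": 0, "dz": 7, "turn": 0}
    - {"dx": -1, "dy": 1, "dz": 12, "turn": 5}
    - {"dx": -4, "dy": 5, "dz": 12, "turn": 15}
    - {"dx": -7.5, "dy": 10, "dz": 12, "turn": 25}
    - {"dx": -11, "dy": 15, "dz": 12, "turn": 35}
    - {"dx": -14.5, "dy": 20, "dz": 12, "turn": 45}
    - {"dx": -18, "dy": 25, "dz": 12, "turn": 55}
    - {"dx": -21, "dy": 29, "dz": 12, "turn": 64}
    - {"dx": -22.8, "dy": 30.8, "dz": 12, "turn": 70.7}
    - {"dx": -22.8, "dy": 30.8, "dz": 12, "turn": 70.7}
    - {"dx": -22.8, "dy": 30.8, "dz": 12, "turn": 70.7}

```text
t: 6.78
ee_pos: [0.4107, 0.3084, 0.143]
tcp_rot: [-0.0, -0.335, 0.942, -0.0]
force: [0.8, -0.1, -2.6]
finger_gap: 0.246
```

```bash
python3 snap.py w4; python3 - <<'E'
from fit import *
s=pickle.load(open("w4.pkl","rb"));c,im=s[0],s[2]
m=near(mask(im,"blue"),proj(c,[.439,.332,.018])[0],False)
print(m.sum())
cv2.imwrite("pics/w4s.png",im[:,:,::-1])
E
```

```text
6.775 [0.41068958 0.30840696 0.14303212] [-1.41282493e-04 -3.35075862e-01  9.42191106e-01 -2.57371997e-04] [ 0.64  0.27 -0.21  1.1  -0.   -0.04] [ 0.8 -0.1 -2.6]
1696
```

View pics/w4.png

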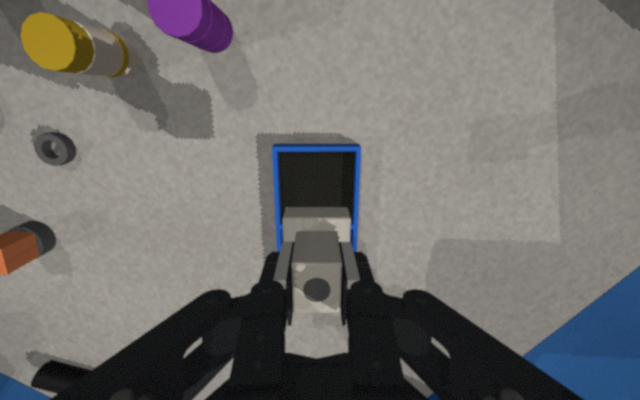

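Insert held upright and square over the rubber bay. Lower gently.

Emit:
jog_arm:
  plan:
    - {"dx": 0, "dy": 0, "dz": -5, "turn": 0}
    - {"dx": 0, "dy": 0, "dz": -9, "turn": 0}
    - {"dx": 0, "dy": 0, "dz": -10.3, "turn": 0}
    - {"dx": 0, "dy": 0, "dz": -10.6, "turn": 0}
    - {"dx": 0, "dy": 0, "dz": -10.8, "turn": 0}
    - {"dx": 0, "dy": 0, "dz": -11.0, "turn": 0}
    - {"dx": 0, "dy": 0, "dz": -11.1, "turn": 0}
    - {"dx": 0, "dy": 0, "dz": -11.15, "turn": 0}

```text
t: 7.82
ee_pos: [0.4106, 0.3089, 0.0321]
tcp_rot: [0.0, -0.336, 0.942, 0.0]
force: [0.8, 0.3, -1.7]
finger_gap: 0.25
```

Emit:
jog_arm:
  plan:
    - {"dx": 0, "dy": 0, "dz": -0.05, "turn": 0}
    - {"dx": 0, "dy": 0, "dz": -0.1, "turn": 0}
    - {"dx": 0, "dy": 0, "dz": -0.15, "turn": 0}
    - {"dx": 0, "dy": 0, "dz": -0.2, "turn": 0}
    - {"dx": 0, "dy": 0, "dz": -0.2, "turn": 0}

```text
t: 8.45
ee_pos: [0.4105, 0.3088, 0.0298]
tcp_rot: [0.0, -0.336, 0.942, -0.0]
force: [-0.2, 0.2, -0.7]
finger_gap: 0.248
```

Emit:
jog_arm:
  plan:
    - {"dx": 0, "dy": 0, "dz": -0.04, "turn": 0}
    - {"dx": 0, "dy": 0, "dz": -0.08, "turn": 0}
    - {"dx": 0, "dy": 0, "dz": -0.08, "turn": 0}

```text
t: 8.82
ee_pos: [0.4106, 0.3087, 0.0298]
tcp_rot: [0.0, -0.336, 0.942, 0.0]
force: [-1.8, -3.0, 9.4]
finger_gap: 0.25
```

Contact felt. Release and rise, then go to the yellow tube.

Emit:
jog_arm:
  plan:
    - {"dx": 0, "dy": 0, "dz": 0.05, "turn": 0}
    - {"dx": 0, "dy": 0, "dz": 0.05, "turn": 0}
    - {"dx": 0, "dy": 0, "dz": 0.05, "turn": 0}
    - {"dx": 0, "dy": 0, "dz": 0.05, "turn": 0}
    - {"dx": 0, "dy": 0, "dz": 0.05, "turn": 0}
  claw: -0.2

```text
t: 9.45
ee_pos: [0.4106, 0.3088, 0.0294]
tcp_rot: [-0.0, -0.336, 0.942, -0.0]
force: [-0.1, 0.4, -0.2]
finger_gap: 0.601
```

Emit:
jog_arm:
  plan:
    - {"dx": 0, "dy": 0, "dz": 2, "turn": 0}
    - {"dx": 0, "dy": 0, "dz": 7, "turn": 0}
    - {"dx": 0, "dy": 0, "dz": 13, "turn": 0}
    - {"dx": 0, "dy": -4, "dz": 15, "turn": 10}
    - {"dx": 0.5, "dy": -8, "dz": 15, "turn": 20}
    - {"dx": 1, "dy": -12, "dz": 15, "turn": 30}
    - {"dx": 1.5, "dy": -16, "dz": 15, "turn": 40}
    - {"dx": 2, "dy": -20, "dz": 15, "turn": 50}
    - {"dx": 2, "dy": -20.3, "dz": 15, "turn": 61}
    - {"dx": 2, "dy": -20.3, "dz": 15, "turn": 61}
    - {"dx": 2, "dy": -20.3, "dz": 15, "turn": 61}

```text
t: 10.82
ee_pos: [0.4305, 0.1061, 0.1795]
tcp_rot: [-0.0, 0.766, -0.643, 0.0]
force: [-0.5, -0.2, -0.2]
finger_gap: 0.602
```

```bash
cat > cap.py <<'E'
import sys
from fit import *
n,col,x,y=sys.argv[1],sys.argv[2],float(sys.argv[3]),float(sys.argv[4])
c,s,im=pickle.load(open(n+".pkl","rb"))
uv=proj(c,[x,y,.072])[0]
m=near(mask(im,col),uv)
e=cv2.minEnclosingCircle(np.vstack(cv2.findContours(m,0,1)[0]))
print(uv,m.sum(),e,fit([(c,m)],M["cap"],(x,y,0),useyaw=False),fit([(c,m)],M["cap"],(x,y,0),useyaw=False,usez=True))
E
python3 snap.py w5; python3 cap.py w5 yellow .43 .1055
```

```text
10.825 [0.43052271 0.10608811 0.17948118] [-1.00796357e-04  7.66198528e-01 -6.42603926e-01  1.48261537e-05] [ 0.24  0.12 -0.29  1.15  0.   -1.5 ] [-0.5 -0.2 -0.2]
[316.53863217 194.05026092] 1151 ((316.930419921875, 191.91738891601562), 20.024730682373047) (array([0.42992014, 0.10643403, 0.01430556]), np.float64(0.14419919152088567)) (array([ 0.4286366 ,  0.11283474,  0.04275674, -0.02068211]), np.float64(0.05905309033280515))
```

View pics/w5.png

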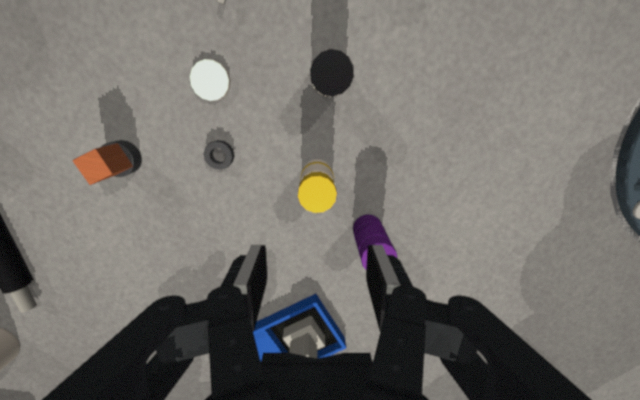

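Yellow cap at (317,193), purple look-alike at (370,235) separate; steel is standing in the blue tray's rubber bay (300,335). Grasp yellow.

Emit:
jog_arm:
  plan:
    - {"dx": 0, "dy": -0.1, "dz": -5, "turn": 0}
    - {"dx": 0, "dy": -0.1, "dz": -10, "turn": 0}
    - {"dx": 0, "dy": -0.1, "dz": -13.5, "turn": 0}
    - {"dx": 0, "dy": -0.1, "dz": -15.1, "turn": 0}
    - {"dx": 0, "dy": -0.1, "dz": -15.1, "turn": 0}

```text
t: 11.5
ee_pos: [0.4295, 0.1051, 0.0275]
tcp_rot: [0.001, 0.767, -0.642, -0.001]
force: [-0.4, 0.1, 0.9]
finger_gap: 0.603
```

Emit:
jog_arm:
  plan:
    - {"dx": 0, "dy": 0, "dz": 0, "turn": 0}
    - {"dx": 0, "dy": 0, "dz": 0, "turn": 0}
    - {"dx": 0, "dy": 0, "dz": 0, "turn": 0}
    - {"dx": 0, "dy": 0, "dz": 0, "turn": 0}
  claw: 1
  force: 25

```text
t: 12.0
ee_pos: [0.4311, 0.105, 0.0292]
tcp_rot: [-0.001, 0.767, -0.641, 0.0]
force: [-0.5, 0.4, 7.0]
finger_gap: 0.395
```

Emit:
jog_arm:
  plan:
    - {"dx": 0, "dy": 0, "dz": 2, "turn": 0}
    - {"dx": 0, "dy": 0, "dz": 7, "turn": 0}
    - {"dx": 0.5, "dy": 2, "dz": 12, "turn": -8}
    - {"dx": 1, "dy": 6, "dz": 12, "turn": -18}
    - {"dx": 2, "dy": 11, "dz": 12, "turn": -28}
    - {"dx": 3, "dy": 16, "dz": 12, "turn": -38}
    - {"dx": 3.5, "dy": 21, "dz": 12, "turn": -48}
    - {"dx": 3.7, "dy": 25, "dz": 12, "turn": -58}
    - {"dx": 3.7, "dy": 25, "dz": 12, "turn": -61}
    - {"dx": 3.7, "dy": 25, "dz": 12, "turn": -61}
    - {"dx": 3.7, "dy": 25, "dz": 12, "turn": -61}

```text
t: 13.38
ee_pos: [0.4675, 0.3543, 0.1485]
tcp_rot: [-0.0, -0.336, 0.942, -0.0]
force: [-0.9, -0.6, -1.3]
finger_gap: 0.39
```

Emit:
jog_arm:
  plan:
    - {"dx": 0, "dy": 0, "dz": -5, "turn": 0}
    - {"dx": 0, "dy": 0, "dz": -9, "turn": 0}
    - {"dx": 0, "dy": 0, "dz": -10.5, "turn": 0}
    - {"dx": 0, "dy": 0, "dz": -11, "turn": 0}
    - {"dx": 0, "dy": 0, "dz": -11.3, "turn": 0}
    - {"dx": 0, "dy": 0, "dz": -11.3, "turn": 0}

```text
t: 14.12
ee_pos: [0.4681, 0.3552, 0.0365]
tcp_rot: [0.001, -0.336, 0.942, 0.0]
force: [0.3, 0.4, -0.1]
finger_gap: 0.39
```

Emit:
jog_arm:
  plan:
    - {"dx": 0, "dy": 0, "dz": -0.1, "turn": 0}
    - {"dx": 0, "dy": 0, "dz": -0.2, "turn": 0}
    - {"dx": 0, "dy": 0, "dz": -0.3, "turn": 0}
    - {"dx": 0, "dy": 0, "dz": -0.35, "turn": 0}
    - {"dx": 0, "dy": 0, "dz": -0.35, "turn": 0}

```text
t: 14.75
ee_pos: [0.4677, 0.355, 0.0332]
tcp_rot: [0.001, -0.336, 0.942, 0.0]
force: [-2.7, -1.3, 10.7]
finger_gap: 0.39
```

Emit:
jog_arm:
  plan:
    - {"dx": 0, "dy": 0, "dz": -0.05, "turn": 0}
    - {"dx": 0, "dy": 0, "dz": -0.1, "turn": 0}
    - {"dx": 0, "dy": 0, "dz": -0.1, "turn": 0}

```text
t: 15.12
ee_pos: [0.4679, 0.355, 0.0332]
tcp_rot: [0.001, -0.336, 0.942, 0.0]
force: [-5.2, -4.0, 21.1]
finger_gap: 0.391
```

Emit:
jog_arm:
  plan:
    - {"dx": 0, "dy": 0, "dz": 0.2, "turn": 0}
    - {"dx": 0, "dy": 0, "dz": 0.2, "turn": 0}
    - {"dx": 0, "dy": 0, "dz": 0.2, "turn": 0}
    - {"dx": 0, "dy": 0, "dz": 0.2, "turn": 0}
    - {"dx": 0, "dy": 0, "dz": 0.2, "turn": 0}
    - {"dx": 0, "dy": 0, "dz": 5, "turn": 0}
    - {"dx": 0, "dy": 0, "dz": 10, "turn": 0}
    - {"dx": 0, "dy": 0, "dz": 14, "turn": 0}
  claw: -0.2

```text
t: 16.12
ee_pos: [0.4677, 0.3549, 0.173]
tcp_rot: [0.001, -0.336, 0.942, 0.0]
force: [-0.3, 0.1, -0.5]
finger_gap: 0.605
```

Emit:
jog_arm:
  plan:
    - {"dx": 2, "dy": -5.5, "dz": 0, "turn": 0}
    - {"dx": 4, "dy": -11, "dz": 0, "turn": 0}
    - {"dx": 6, "dy": -16.5, "dz": 0, "turn": 0}
    - {"dx": 8, "dy": -22, "dz": 0, "turn": -5}
    - {"dx": 10, "dy": -27.5, "dz": 0, "turn": -10}
    - {"dx": 12, "dy": -33, "dz": 0, "turn": -15.4}
    - {"dx": 14, "dy": -38.5, "dz": 0, "turn": -15.4}
    - {"dx": 16, "dy": -44, "dz": 0, "turn": -15.4}
    - {"dx": 17.3, "dy": -48.3, "dz": 0, "turn": -15.4}
    - {"dx": 17.3, "dy": -48.3, "dz": 0, "turn": -15.4}
    - {"dx": 17.3, "dy": -48.3, "dz": 0, "turn": -15.4}

```text
t: 17.5
ee_pos: [0.6402, -0.128, 0.1706]
tcp_rot: [-0.0, -0.206, 0.978, 0.0]
force: [-0.2, 0.1, 0.5]
finger_gap: 0.598
```

```bash
python3 snap.py w6; python3 - <<'E'
from fit import *
V={n:pickle.load(open(n+".pkl","rb"))[::2] for n in("w2","w6")}
L=[]
for n,(c,im) in V.items():
    m=near(mask(im,"brass"),proj(c,[.6405,-.1277,.03])[0]);L.append((c,m))
    print(n,m.sum(),fit([(c,m)],M["brass"],(.6405,-.1277,0),useyaw=False))
print(fit(L,M["brass"],(.6405,-.1277,0),useyaw=False,usez=True))
s=cams.capture("scene");cv2.imwrite("pics/s6.png",cv2.resize(s[220:340,380:520],None,fx=4,fy=4)[:,:,::-1])
b=np.hstack([V["w6"][1],cv2.resize(s[225:345,400:500],(333,400))]);cv2.imwrite("pics/w6b.png",cv2.resize(b,(800,329))[:,:,::-1])
E
```

```text
17.5 [ 0.64019225 -0.12801889  0.17063268] [-3.18889912e-04 -2.06284241e-01  9.78492025e-01  2.60232672e-04] [-0.2   0.48  0.2   1.29  0.   -0.61] [-0.2  0.1  0.5]
w2 814 (array([ 0.64021817, -0.12863975,  0.04637911]), np.float64(0.08042724200030149))
w6 1309 (array([ 0.6401659 , -0.12828728,  0.0594451 ]), np.float64(0.057034768815790504))
(array([ 0.64042779, -0.12819164,  0.073721  , -0.00152535]), np.float64(0.06705482380393862))
```

View pics/w6b.png

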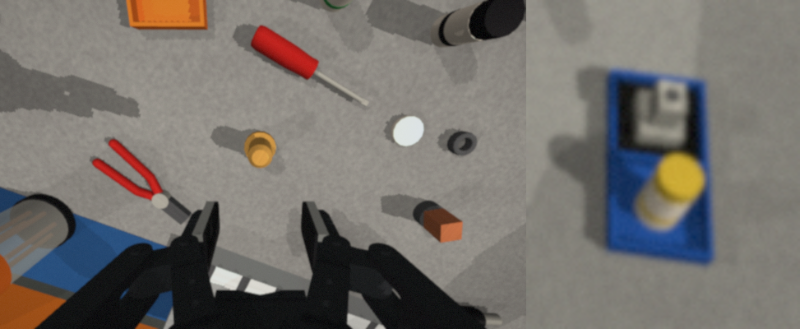

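Blue tray: insert and yellow tube both stand upright in their bays. Brass bush at (260,150), right below the TCP. Grasp.

Emit:
jog_arm:
  plan:
    - {"dx": 0, "dy": 0, "dz": -5, "turn": 0}
    - {"dx": 0, "dy": 0, "dz": -10, "turn": 0}
    - {"dx": 0, "dy": 0, "dz": -14, "turn": 0}
    - {"dx": 0, "dy": 0, "dz": -15.3, "turn": 0}
    - {"dx": 0, "dy": 0, "dz": -15.3, "turn": 0}

```text
t: 18.23
ee_pos: [0.6405, -0.1275, 0.0182]
tcp_rot: [-0.0, -0.207, 0.978, 0.0]
force: [0.2, 0.4, 0.5]
finger_gap: 0.6
```

Emit:
jog_arm:
  plan:
    - {"dx": 0, "dy": 0, "dz": 0, "turn": 0}
    - {"dx": 0, "dy": 0, "dz": 0, "turn": 0}
    - {"dx": 0, "dy": 0, "dz": 0, "turn": 0}
    - {"dx": 0, "dy": 0, "dz": 0, "turn": 0}
    - {"dx": 0, "dy": 0, "dz": 0, "turn": 0}
  claw: 1
  force: 50

```text
t: 18.85
ee_pos: [0.6419, -0.1283, 0.0202]
tcp_rot: [0.002, -0.207, 0.978, -0.001]
force: [-0.2, 2.5, 6.7]
finger_gap: 0.31
```

Emit:
jog_arm:
  plan:
    - {"dx": 0, "dy": 0, "dz": 2, "turn": 0}
    - {"dx": 0, "dy": 0, "dz": 7, "turn": 0}
    - {"dx": -2, "dy": -2, "dz": 11, "turn": 0}
    - {"dx": -6, "dy": -6, "dz": 11, "turn": 0}
    - {"dx": -10, "dy": -10, "dz": 11, "turn": 0}
    - {"dx": -14, "dy": -14, "dz": 11, "turn": 0}
    - {"dx": -17, "dy": -17, "dz": 11, "turn": 0}
    - {"dx": -18.7, "dy": -18.9, "dz": 11, "turn": 0}
    - {"dx": -18.7, "dy": -18.9, "dz": 11, "turn": 0}
    - {"dx": -18.7, "dy": -18.9, "dz": 11, "turn": 0}

```text
t: 20.1
ee_pos: [0.4539, -0.3171, 0.1284]
tcp_rot: [0.0, -0.206, 0.978, -0.0]
force: [-0.2, 0.2, -3.7]
finger_gap: 0.309
```

```bash
python3 snap.py w7
```

```text
20.1 [ 0.45392521 -0.31709796  0.12844091] [ 3.94117084e-04 -2.06395433e-01  9.78468562e-01 -2.09564613e-04] [-0.61  0.34 -0.14  1.09  0.   -1.03] [-0.2  0.2 -3.7]
```

View pics/w7.png

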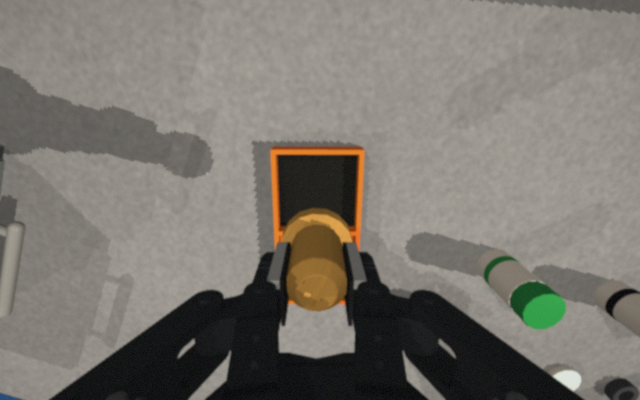

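Bush held straight and centred on the rubber bay. Lower.

Emit:
jog_arm:
  plan:
    - {"dx": 0, "dy": 0, "dz": -5, "turn": 0}
    - {"dx": 0, "dy": 0, "dz": -8.5, "turn": 0}
    - {"dx": 0, "dy": 0, "dz": -9.4, "turn": 0}
    - {"dx": 0, "dy": 0, "dz": -9.7, "turn": 0}
    - {"dx": 0, "dy": 0, "dz": -9.9, "turn": 0}
    - {"dx": 0, "dy": 0, "dz": -10.05, "turn": 0}
    - {"dx": 0, "dy": 0, "dz": -10.1, "turn": 0}
    - {"dx": 0, "dy": 0, "dz": -10.15, "turn": 0}
    - {"dx": 0, "dy": 0, "dz": -10.15, "turn": 0}

```text
t: 21.28
ee_pos: [0.4535, -0.3173, 0.0266]
tcp_rot: [0.0, -0.206, 0.978, -0.0]
force: [0.5, 0.8, -3.8]
finger_gap: 0.308
```

Emit:
jog_arm:
  plan:
    - {"dx": 0, "dy": 0, "dz": -0.05, "turn": 0}
    - {"dx": 0, "dy": 0, "dz": -0.1, "turn": 0}
    - {"dx": 0, "dy": 0, "dz": -0.1, "turn": 0}

```text
t: 21.65
ee_pos: [0.4535, -0.3173, 0.0262]
tcp_rot: [0.0, -0.206, 0.978, -0.0]
force: [-3.5, 1.0, 6.2]
finger_gap: 0.312
```

Emit:
jog_arm:
  plan:
    - {"dx": 0, "dy": 0, "dz": 0.1, "turn": 0}
    - {"dx": 0, "dy": 0, "dz": 0.1, "turn": 0}
    - {"dx": 0, "dy": 0, "dz": 0.1, "turn": 0}
    - {"dx": 0, "dy": 0, "dz": 0.1, "turn": 0}
    - {"dx": 0, "dy": 0, "dz": 0.1, "turn": 0}
    - {"dx": 0, "dy": 0, "dz": 5, "turn": 0}
    - {"dx": 0, "dy": 0, "dz": 10, "turn": 0}
    - {"dx": 0, "dy": 0, "dz": 15, "turn": 0}
  claw: -0.2

```text
t: 22.65
ee_pos: [0.4534, -0.3171, 0.177]
tcp_rot: [-0.0, -0.206, 0.978, -0.0]
force: [0.6, -0.8, -0.0]
finger_gap: 0.595
```

Emit:
jog_arm:
  plan:
    - {"dx": 0, "dy": 5, "dz": 0, "turn": 0}
    - {"dx": 0, "dy": 11, "dz": 0, "turn": 0}
    - {"dx": 0, "dy": 17, "dz": 0, "turn": 0}
    - {"dx": -0.5, "dy": 23, "dz": 0, "turn": 0}
    - {"dx": -1, "dy": 29, "dz": 0, "turn": 0}
    - {"dx": -1.8, "dy": 32.6, "dz": 0, "turn": 0}
    - {"dx": -1.8, "dy": 32.6, "dz": 0, "turn": 0}
    - {"dx": -1.8, "dy": 32.6, "dz": 0, "turn": 0}

```text
t: 23.65
ee_pos: [0.4357, 0.0086, 0.1756]
tcp_rot: [0.0, -0.207, 0.978, -0.0]
force: [0.2, 0.1, 0.1]
finger_gap: 0.602
```

```bash
python3 snap.py w8; python3 cap.py w8 black .4357 .009
```

```text
23.65 [0.43574275 0.0085905  0.17559073] [ 1.84735286e-04 -2.06838438e-01  9.78375070e-01 -2.21041390e-04] [ 0.02  0.11 -0.32  1.14 -0.   -0.4 ] [0.2 0.1 0.1]
[316.51535168 196.84474974] 1152 ((315.8536682128906, 193.4425506591797), 19.674978256225586) (array([0.43554976, 0.00895072, 0.02395758]), np.float64(0.1670905961384136)) (array([ 0.44251884,  0.01141384,  0.13262042, -0.02484016]), np.float64(0.030303638913715125))
```

View pics/w8.png

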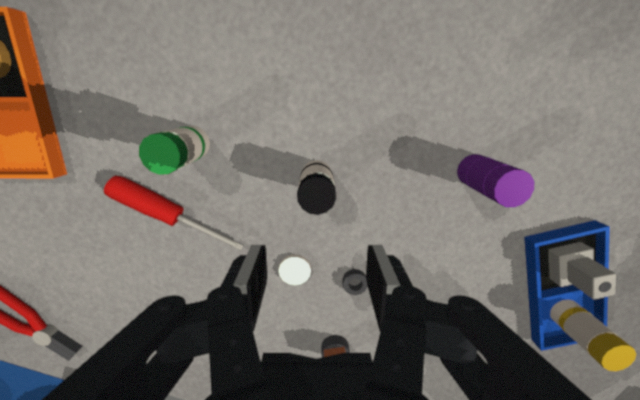

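Black cap at (317,193), centred between the fingers. Grasp.

Emit:
jog_arm:
  plan:
    - {"dx": -0.1, "dy": 0, "dz": -5, "turn": 0}
    - {"dx": -0.1, "dy": 0, "dz": -10, "turn": 0}
    - {"dx": -0.1, "dy": 0, "dz": -13.3, "turn": 0}
    - {"dx": -0.1, "dy": 0, "dz": -14.8, "turn": 0}
    - {"dx": -0.1, "dy": 0, "dz": -14.8, "turn": 0}

```text
t: 24.32
ee_pos: [0.4338, 0.0077, 0.0265]
tcp_rot: [-0.001, -0.206, 0.979, 0.0]
force: [-1.2, -0.2, 0.3]
finger_gap: 0.601
```

Emit:
jog_arm:
  plan:
    - {"dx": 0, "dy": 0, "dz": 0, "turn": 0}
    - {"dx": 0, "dy": 0, "dz": 0, "turn": 0}
    - {"dx": 0, "dy": 0, "dz": 0, "turn": 0}
    - {"dx": 0, "dy": 0, "dz": 0, "turn": 0}
    - {"dx": 0, "dy": 0, "dz": 0, "turn": 0}
  claw: 1
  force: 25

```text
t: 24.95
ee_pos: [0.4351, 0.0086, 0.0281]
tcp_rot: [0.001, -0.207, 0.978, -0.0]
force: [0.2, -1.1, 6.5]
finger_gap: 0.39
```

Emit:
jog_arm:
  plan:
    - {"dx": 0, "dy": 0, "dz": 2, "turn": 0}
    - {"dx": 0, "dy": 0, "dz": 7, "turn": 0}
    - {"dx": 0.5, "dy": -1, "dz": 12, "turn": 0}
    - {"dx": 2, "dy": -6, "dz": 13, "turn": 0}
    - {"dx": 3.5, "dy": -12, "dz": 13, "turn": 0}
    - {"dx": 5, "dy": -18, "dz": 13, "turn": 0}
    - {"dx": 7, "dy": -24, "dz": 13, "turn": 0}
    - {"dx": 8.6, "dy": -29, "dz": 13, "turn": 0}
    - {"dx": 8.6, "dy": -29.6, "dz": 13, "turn": 0}
    - {"dx": 8.6, "dy": -29.6, "dz": 13, "turn": 0}

```text
t: 26.2
ee_pos: [0.52, -0.2871, 0.1569]
tcp_rot: [-0.0, -0.206, 0.979, 0.001]
force: [-0.5, 0.5, -0.9]
finger_gap: 0.39
```

Emit:
jog_arm:
  plan:
    - {"dx": 0, "dy": 0, "dz": -5, "turn": 0}
    - {"dx": 0, "dy": 0, "dz": -10, "turn": 0}
    - {"dx": 0, "dy": 0, "dz": -11.5, "turn": 0}
    - {"dx": 0, "dy": 0, "dz": -12, "turn": 0}
    - {"dx": 0, "dy": 0, "dz": -12.2, "turn": 0}
    - {"dx": 0, "dy": 0, "dz": -12.3, "turn": 0}
    - {"dx": 0, "dy": 0, "dz": -12.4, "turn": 0}
    - {"dx": 0, "dy": 0, "dz": -12.4, "turn": 0}

```text
t: 27.2
ee_pos: [0.5207, -0.2874, 0.0339]
tcp_rot: [0.0, -0.206, 0.978, -0.0]
force: [-1.2, -0.2, -0.8]
finger_gap: 0.393
```

Emit:
jog_arm:
  plan:
    - {"dx": 0, "dy": 0, "dz": -0.08, "turn": 0}
    - {"dx": 0, "dy": 0, "dz": -0.15, "turn": 0}
    - {"dx": 0, "dy": 0, "dz": -0.15, "turn": 0}

```text
t: 27.58
ee_pos: [0.5205, -0.2873, 0.0322]
tcp_rot: [0.0, -0.206, 0.978, -0.0]
force: [-1.7, 0.5, 2.8]
finger_gap: 0.388
```

Emit:
jog_arm:
  plan:
    - {"dx": 0, "dy": 0, "dz": -0.04, "turn": 0}
    - {"dx": 0, "dy": 0, "dz": -0.04, "turn": 0}

```text
t: 27.82
ee_pos: [0.5206, -0.2873, 0.0322]
tcp_rot: [0.0, -0.207, 0.978, -0.0]
force: [-2.8, 1.2, 6.9]
finger_gap: 0.395
```

Emit:
jog_arm:
  plan:
    - {"dx": 0, "dy": 0, "dz": 0.04, "turn": 0}
    - {"dx": 0, "dy": 0, "dz": 0.04, "turn": 0}
    - {"dx": 0, "dy": 0, "dz": 0.04, "turn": 0}
    - {"dx": 0, "dy": 0, "dz": 0.04, "turn": 0}
    - {"dx": 0, "dy": 0, "dz": 0.04, "turn": 0}
    - {"dx": 0, "dy": 0, "dz": 5, "turn": 0}
    - {"dx": 0, "dy": 0, "dz": 10, "turn": 0}
    - {"dx": 0, "dy": 0, "dz": 16, "turn": 0}
    - {"dx": 0, "dy": 6, "dz": 20, "turn": 0}
    - {"dx": 0, "dy": 12, "dz": 20, "turn": 0}
    - {"dx": 0, "dy": 17, "dz": 20, "turn": 0}
    - {"dx": 0, "dy": 17, "dz": 20, "turn": 0}
  claw: -0.2

```text
t: 29.32
ee_pos: [0.5204, -0.114, 0.2321]
tcp_rot: [0.0, -0.209, 0.978, 0.0]
force: [1.0, -0.8, 0.2]
finger_gap: 0.598
```

```bash
python3 snap.py w9; python3 - <<'E'
from h import *
s=cams.capture("side");w=cv2.imread("pics/w9.png")[:,:,::-1]
a=cv2.resize(s[90:390,220:420],(400,600));b=cv2.resize(w,(400,250))
t=cv2.resize(cams.capture("scene")[100:350,200:500],(400,333))
cv2.imwrite("pics/final.png",np.hstack([a,np.vstack([b,t,np.zeros((17,400,3),np.uint8)])])[:,:,::-1])
E
```

```text
29.325 [ 0.52036461 -0.11400227  0.23210957] [ 3.25868688e-04 -2.08685853e-01  9.77982666e-01  1.12279933e-04] [-0.22  0.25  0.01  1.33  0.   -0.64] [ 1.  -0.8  0.2]
```

View pics/final.png

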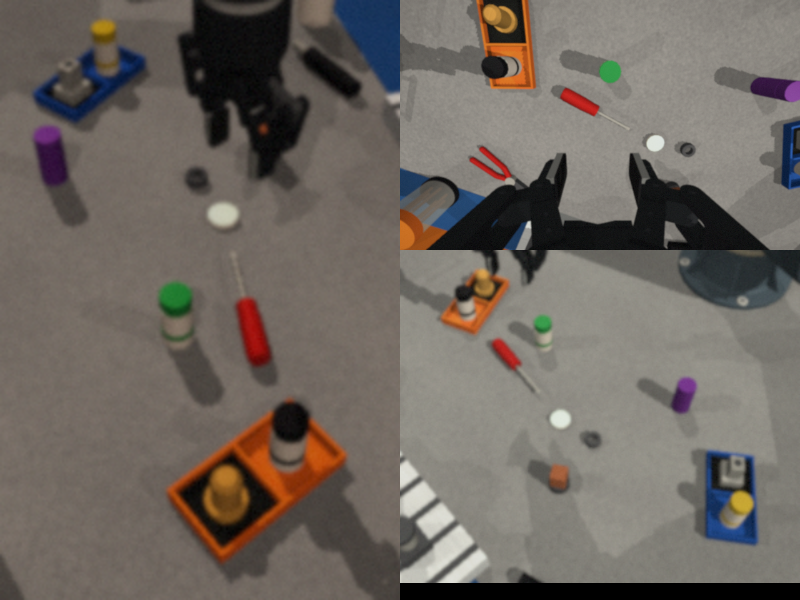

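The combined side, wrist and scene view shows all four parts upright in the right bays. In the left panel the insert is at (73,85), yellow at (105,45), the bush at (228,493) and black at (288,435). The copper electrode, green tube and purple tube haven't moved, and the gripper is clear. Handing in.

```bash
python3 -c "
from plant import order,telemetry
print(order.close_job(), telemetry.read_state()['t'])"
```

```text
the job is handed in; nothing more can be done
the job is handed in; nothing more can be done
```

Both trays are made up and the job is handed in at about 29.5 s of the 96 s allowed. The blue tray holds the steel insert on rubber and the yellow-capped tube in the bare bay. The orange tray holds the brass bush on rubber and the black-capped tube in the bare bay.

- **Last checks:** the final side, scene and wrist pictures show all four parts upright in the right bays. The copper electrode, green tube and purple look-alike stand where they were, and the gripper is open and clear.
- **Contact when setting down:** the arm was reading about 9 N for the insert, 6 N for the bush, 21 N for the yellow tube and 7 N for the black tube.
- **Disagreements:**
  - The close single-view cap fits, with height left free, came out 20–25 mm too low for both tubes. I used the two-view fits instead, which agreed with the stated height to about 1.5 mm.
  - The cap centres in those close views were also 2–3 pixels off the prediction. Both grasps still closed at the expected width.

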